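Unbolt a curing flask and unload the casts

TASK

Undo all three wing bolts on the lid of the curing flask, turning each counterclockwise as far as it will go, before you raise the lid. Then swing the lid up by its bar and over past its balance point so that it stays open by itself, and take every cast out of the flask and set it down teeth up on the wooden board, none on top of another.

Things in the scene. Friction and masses are not known exactly. Their poses are not given: they have to be found in the camera images.
- flask: aluminium curing flask, fixed: a block-shaped lower half, 140 x 276 x 50 mm, flat on top without rim, and a deep hinged lid on it. Origin at the centre of the underside; x from the front (bar side) to the hinge, y along the long side; its flat top is at z = 50 mm. The closed lid covers 110 x 252 mm, centred; its top is 95 mm above the bench. Flask and board stand left and right or the other way round
- lid (a joint): angle of the flask's lid in rad: 0 closed, 2.6 its end stop, lying open behind the flask. About 0.4 kg with the bolts, free hinge: let go below about 1.0 it falls shut, above that it falls open
- lid_hinge (a point): on the hinge axis of the lid, at its middle: 55 mm behind the flask's centre and at the height of the flat top (50 mm). The axis runs along y of the flask
- lid_bar (a point): middle of the pull bar of the lid, on the bar's axis: a round steel bar of 10 mm diameter, 72 mm long along y of the flask, 36 mm in front of the lid's front face; with the lid closed it lies 146 mm in front of the hinge axis and 54 mm above it, 104 mm above the bench, and moves with the lid
- board: flat wooden unloading board, fixed, 280 x 150 x 20 mm, no rim; origin at the centre of its underside, x along the 280 mm length, y across, top at z = 20 mm
- bolt_left (a joint): turn of the left (+y of the flask) captive wing bolt in rad: grows counterclockwise seen from above (lid closed), 2.4 is the end stop, fully undone; starts between 0 and 0.5. It stays where it is left, does not rise as it turns and stays captive in the lid; stiff to about 0.04 N m
- bolt_left_grip (a point): grip point of the left (+y of the flask) wing bolt: on its vertical axis, 8 mm below the top of the wing. The wing is an upright bar 42 mm long (its own x), 14 mm thick (its own y), 32 mm high, above a round foot of 38 mm. The three bolts stand 90 mm apart in a row along the front edge of the lid's top
- bolt_mid (a joint): turn of the middle captive wing bolt in rad: grows counterclockwise seen from above (lid closed), 2.4 is the end stop, fully undone; starts between 0 and 0.5. It stays where it is left, does not rise as it turns and stays captive in the lid; stiff to about 0.04 N m
- bolt_mid_grip (a point): grip point of the middle wing bolt: on its vertical axis, 8 mm below the top of the wing. The wing is an upright bar 42 mm long (its own x), 14 mm thick (its own y), 32 mm high, above a round foot of 38 mm. The three bolts stand 90 mm apart in a row along the front edge of the lid's top
- bolt_right (a joint): turn of the right (-y of the flask) captive wing bolt in rad: grows counterclockwise seen from above (lid closed), 2.4 is the end stop, fully undone; starts between 0 and 0.5. It stays where it is left, does not rise as it turns and stays captive in the lid; stiff to about 0.04 N m
- bolt_right_grip (a point): grip point of the right (-y of the flask) wing bolt: on its vertical axis, 8 mm below the top of the wing. The wing is an upright bar 42 mm long (its own x), 14 mm thick (its own y), 32 mm high, above a round foot of 38 mm. The three bolts stand 90 mm apart in a row along the front edge of the lid's top
- cast_upper: white horseshoe-arch plaster dental cast, 53 x 71 x 27 mm, 90 g, teeth up. Origin at the centre of its flat underside; x from the flat back (-x) to the narrow front, 15 mm wide, y across the 71 mm, z up. Grip its base, 14 mm high with sides leaning in 10 degrees, across the 53 mm. Starts on the flat top of the lower half in the closed flask. Two or all three casts are present; an absent one reads None
- cast_lower: yellowish plaster dental cast, 53 x 71 x 27 mm, 90 g, teeth up. Origin at the centre of its flat underside; x from the flat back (-x) to the narrow front, 15 mm wide, y across the 71 mm, z up. Grip its base, 14 mm high with sides leaning in 10 degrees, across the 53 mm. Starts on the flat top of the lower half in the closed flask. Two or all three casts are present; an absent one reads None
- cast_full: white plaster dental cast, 53 x 71 x 27 mm, 90 g, teeth up. Origin at the centre of its flat underside; x from the flat back (-x) to the narrow front, 15 mm wide, y across the 71 mm, z up. Grip its base, 14 mm high with sides leaning in 10 degrees, across the 53 mm. Starts on the flat top of the lower half in the closed flask. Two or all three casts are present; an absent one reads None

How it is judged (in metres and radians):
On the way, in this order (a step that is already met when the one before it is completed fails the run):
1. all three bolts are undone to their end stops (value of joint each of bolt_left, bolt_mid, bolt_right above 2.28 rad), for 0.2 s.
2. the lid is open and stays open (all of step 1 and value of joint lid above 1.8 rad and contact force between lid and the fingers below 0.3 N), for 0.3 s.
At the end, for the whole second after the job is handed in: All three bolts within 0.12 rad of their undone end stop, the lid open (over 1.8 rad), and every cast that is present lies flat on the board teeth up, its centre at least 15 mm inside the board's edges, released and at rest (all of step 1 and value of joint lid above 1.8 rad and x of cast_upper in the frame of board between -0.125 and 0.125 m and y of cast_upper in the frame of board between -0.06 and 0.06 m and z of cast_upper in the frame of board between 0.014 and 0.028 m and angle between each of cast_upper, cast_lower, cast_full's own z axis and vertical below 0.2 rad and linear speed of each of cast_upper, cast_lower, cast_full below 0.02 m/s and x of cast_lower in the frame of board between -0.125 and 0.125 m and y of cast_lower in the frame of board between -0.06 and 0.06 m and z of cast_lower in the frame of board between 0.014 and 0.028 m and x of cast_full in the frame of board between -0.125 and 0.125 m and y of cast_full in the frame of board between -0.06 and 0.06 m and z of cast_full in the frame of board between 0.014 and 0.028 m); the robot touches nothing.
It fails at once if the lid is raised while a bolt is not yet undone (value of joint lid above 0.2 rad and value of joint any of bolt_left, bolt_mid, bolt_right below 2.1 rad).
Of cast_upper, cast_lower, cast_full only 2 to 3 are there at a start; the rules pass over those that are not, and their reading is None.
At some moment in a run one of cast_upper, cast_lower, cast_full may be knocked a few centimetres aside while the robot is not near it.
Once in a run the grip may slacken for a moment while it holds something.
It also fails if it takes over 210 s, if anything falls off the work surface, if the arm or the gripper's body presses on something with over 40 N, if the wrist force passes 120 N, or if a joint passes its speed limit or range.

ROBOT

A 6-joint arm with a two-finger parallel gripper is mounted at the origin on a cart in front of the work surface, level with it; the furniture and walls round the work are solid. World frame = base frame: x ahead of the robot, y to its left, z up, the work surface at z = 0. Lengths are in mm, angles in rad, forces in N, time in s.
With the tool pointing down it reaches from about 375 to 900 mm from the base axis. Payload 3.1 kg.
Tool frame: the origin (TCP) lies midway between the tips of the shut fingers; the grasp point (between the pads) lies 19 mm behind it (arm.tcp_to_grasp is the distance from the TCP to the grasp point, in mm); z points along the fingers, y is the line along which they close (so a half turn about z gives the same grasp; the last joint's range is limited). The gripper opens to 87 mm and grips with 3 to 60 N. Pads are 19 mm wide; open, the fingers measure 117 mm over their backs; the gripper's body (75 mm by 190 mm) begins 51 mm behind the grasp point.
Start: joints at [-1.433, 0.527, 1.433, -0, 1.181, -0.178], TCP at [194.727, -593.867, 222.548] pointing down, gripper open.
Joint ranges: [-3.08, 3.08], [-0.75, 2.2], [0.22, 2.44], [-1.43, 4.57], [0, 2.65], [-2.85, 2.85]. Speed limits (rad/s): [2.79, 2.79, 3.14, 3.14, 3.14, 3.14].

INTERFACE

Orientations are given as a rotation vector (axis times angle).
In Python, from station import arm gives the robot as it stands. The module is installed in compiled form; this text tells all that it offers.
- The arm moves only by the shell command python3 -m crank 'ROWS' [FORCE]. ROWS is JSON, a list that holds one entry, the list of rows, each a list of 7 numbers: the opening, from 0 (shut) to 1 (fully open), then the shift along the tool's x, y, z scaled (see below), then the turn, a rotation vector about the tool's x, y, z scaled (see below). A call has 1 to 12 rows; each row shifts and turns the commanded pose from where the row before left it, along the tool's axes as they then stand; what a row does not reach is not made up. The controller multiplies each number of a shift by 0.03 m and each number of a turn by 4 degrees. A row lasts 1/10 s, in which the tool goes at most 50 mm and 8.59 degrees, less where a joint would pass 70% of its speed; a pose out of reach is approached as far as the arm can. A call with a number of a shift or a turn outside -1 to 1 is refused whole. A call with a gripper value outside its range is refused whole. The fingers move at their own pace and stop on an object; FORCE is the grip in N (left out, the last holds). Time passes only in rows, so rows that do not move let the fingers close. It gives the time, the measured TCP pose, the force, the opening and the grip force at its end, in the units of the state.
- arm.sense(): the state, without advancing time (a new reading comes with each control period).
- arm.snapshot(name): name is "side" or "top" or "wrist"; returns the picture (420x560x3 uint8, red, green, blue); there is no depth.
- arm.calibration(name): a dict with "fovy" (degrees; the focal length in pixels is half the picture's height over the tangent of half this angle, whatever the lens; pixels are square), "cx", "cy" (the principal point, pixels), "origin" and "orientation" of the camera in the world. Camera axes: x right, y up, looking along -z (the intrinsics and any distortion apply to the point x, -y, -z); pixel columns grow to the right and rows downward; lengths in mm; the calibration is good to about 2 mm. The wrist camera is an equidistant fisheye: a pixel r from the principal point sees the ray r / f radians off the axis. A picture is of the moment at which its call begins: read the wrist's pose just before it. calibration takes no time and is no camera call; for the wrist camera it gives the pose at the moment of the call.
- arm.job_done(): hands the job in; it is judged then, once.
The state is a dict: "time": time; "q": joint angles; "dq": joint speeds; "joint_efforts": joint torques, N m; "tcp_pos": TCP position; "orientation": TCP orientation; "contact_force": force on the tool from outside, world axes, zero at the start; "moment": the same for the moment, N m; "finger_gap": opening from 0.0 (shut) to 1.0 (fully open); "grasp_force": force on a finger pad.
Only numpy, scipy, OpenCV 4.12 (cv2) and the standard library are available. Lean on these libraries where they do the work, as an engineer would, in place of code of your own. Each camera call takes 0.05 s, during which the arm holds its last target. There are 200 camera calls.

## Working session

There is one attempt and no reset: what is moved stays moved. The work goes in short steps, Python scripts to look and compute and a shell command to move; the robot and the scene stay as the last step left them, time stands still between calls to the robot, and variables do not carry over. Pictures are saved under pics/ and viewed, at most 14 in all, crops included, and the job is handed in when it is done.

```bash
mkdir -p pics; cat > h.py <<'E'
import numpy as np, cv2
from scipy.spatial.transform import Rotation as R
from station import arm
def ori(o):
    o=np.array(o,float)
    if o.shape==(3,3): return o
    return R.from_rotvec(o).as_matrix() if o.size==3 else R.from_quat(o).as_matrix()
def snap(n,f):
    c=arm.calibration(n); im=arm.snapshot(n); cv2.imwrite(f'pics/{f}.png',im[:,:,::-1]); return im,c
def ray(c,u,v,n):
    f=210/np.tan(np.radians(c['fovy'])/2); x=(u-c['cx']);y=(v-c['cy'])
    if n=='wrist':
        r=np.hypot(x,y); t=r/f; d=np.array([x/r*np.sin(t),-y/r*np.sin(t),-np.cos(t)]) if r>0 else np.array([0,0,-1.])
    else: d=np.array([x/f,-y/f,-1])
    return np.array(c['origin'],float),ori(c['orientation'])@d
def onz(c,u,v,n,z):
    o,d=ray(c,u,v,n); return (o+d*(z-o[2])/d[2]).round(1)
def proj(c,p,n):
    f=210/np.tan(np.radians(c['fovy'])/2); q=ori(c['orientation']).T@(np.array(p,float)-c['origin'])
    x,y,z=q[0],-q[1],-q[2]
    if n=='wrist':
        t=np.arctan2(np.hypot(x,y),z); s=f*t/np.hypot(x,y)
    else: s=f/z
    return np.array([c['cx']+x*s,c['cy']+y*s]).round(1)
E
python3 - <<'E'
from h import *
print(arm.sense())
for n in ['top','side','wrist']:
    im,c=snap(n,n+'0'); print(n,c)
E
```

```text
{'time': 0.0, 'q': array([-1.43249515e+00,  5.28479171e-01,  1.43392807e+00, -2.56008309e-05,
        1.18137442e+00, -1.78512810e-01]), 'dq': array([-0.00016187,  0.00038901,  0.0016898 , -0.00028857,  0.00089579,
       -0.00039979]), 'joint_efforts': array([-1.37560387e-04, -4.40039885e+01, -1.76589417e+01,  6.32290402e-02,
        5.82777383e-02, -1.50769729e-04]), 'tcp_pos': array([ 194.62219466, -593.14290649,  221.55544792]), 'orientation': array([-3.10009533e+00, -4.95241415e-01, -3.19277559e-05]), 'contact_force': array([1.04842094, 0.58236643, 0.26975743]), 'moment': array([-0.01853118, -0.05322254,  0.00570259]), 'grasp_force': 0.0, 'finger_gap': 1.0017927254453185}
top {'fovy': 45.91626334244018, 'cx': 277.38252246820474, 'cy': 211.76079493646026, 'origin': array([ 432.03797247,  -25.01403783, 1282.02590355]), 'orientation': array([ 0.04245709, -0.02362326, -1.58181203])}
side {'fovy': 45.55789061817173, 'cx': 273.76178718051483, 'cy': 210.40639392692168, 'origin': array([122.34296409, 707.47442878, 617.11804008]), 'orientation': array([ 0.32705198, -1.31319311, -2.36536815])}
wrist {'fovy': 65.70646984690485, 'cx': 279.3050515592005, 'cy': 204.75037546080551, 'origin': array([ 273.25211169, -567.04795623,  383.65934621]), 'orientation': array([-0.26005302,  0.19248339, -1.24315187])}
```

View pics/top0.png

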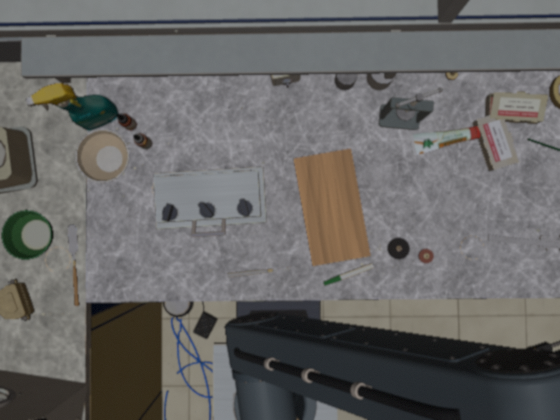

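View pics/side0.png

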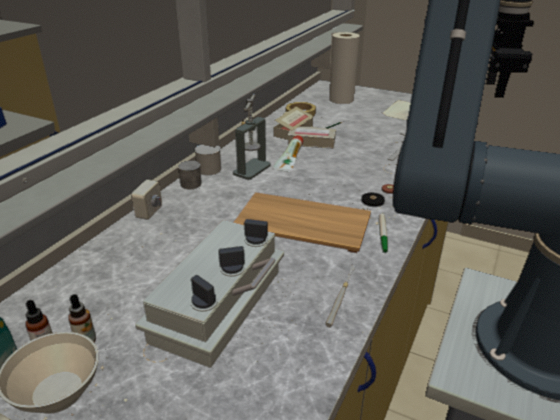

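Top view: the flask is at about (209,198) with its bar toward the robot at (208,230), bolts at (169,212), (207,210) and (244,208), and the board at (332,207). The side view agrees. I'll measure these more finely.

```bash
python3 - <<'E'
from h import *
c=arm.calibration('top'); im=cv2.imread('pics/top0.png')
hsv=cv2.cvtColor(im,cv2.COLOR_BGR2HSV)
m=((hsv[...,1]>90)&(hsv[...,0]<25)&(hsv[...,2]>60)).astype(np.uint8); m[:,:280]=0;m[:,385:]=0;m[:140]=0;m[275:]=0
m=cv2.morphologyEx(m,cv2.MORPH_OPEN,np.ones((5,5)))
k=max(cv2.findContours(m,0,2)[0],key=cv2.contourArea); r=cv2.minAreaRect(k); b=cv2.boxPoints(r)
P=np.array([onz(c,u,v,'top',20) for u,v in b]); print('board',P.tolist(),P.mean(0))
# flask lower-half corners approx / bolts
g=cv2.cvtColor(im,cv2.COLOR_BGR2GRAY)
d=(g<65).astype(np.uint8); d[:,:155]=0; d[:,262:]=0; d[:195]=0; d[:][228:]=0
for k in cv2.findContours(d,0,2)[0]:
    if cv2.contourArea(k)>20: print('bolt',cv2.minAreaRect(k),onz(c,*cv2.minAreaRect(k)[0],'top',120))
s=cv2.resize(im[155:245,140:280],None,fx=5.7,fy=5.7,interpolation=cv2.INTER_CUBIC); cv2.imwrite('pics/c1.png',s)
E
```

```text
board [[620.2, -52.7, 20.0], [644.8, -197.5, 20.0], [373.0, -241.7, 20.0], [348.5, -98.4, 20.0]] [ 496.625 -147.575   20.   ]
bolt ((169.5, 212.5), (15.0, 13.0), 90.0) [482.1 242.4 120. ]
bolt ((206.0, 209.5), (13.0, 14.0), 90.0) [488.2 156.4 120. ]
bolt ((244.30001831054688, 207.4000244140625), (12.521980285644531, 12.969193458557129), 26.56505012512207) [492.1  66.2 120. ]
```

View pics/c1.png

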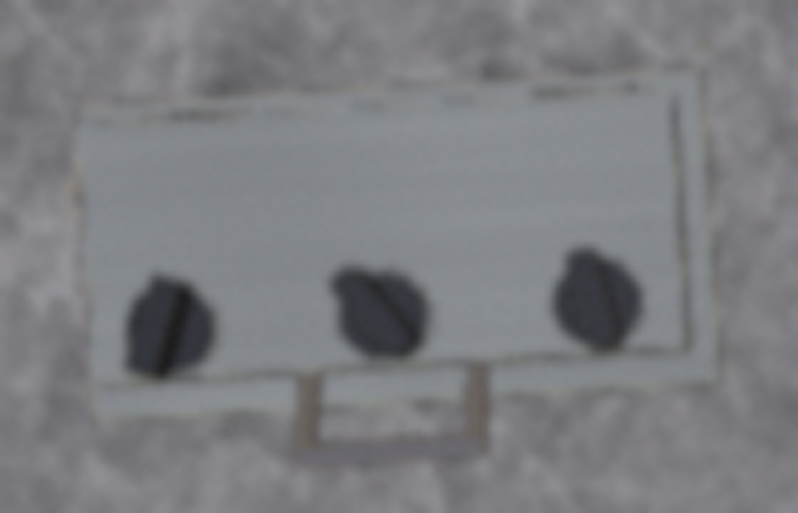

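The crop shows the wings lying roughly along flask x, with the flask yawed about 3.3° and the flask bar at crop (395,447). I'll go above the flask and look with the wrist camera.

```bash
python3 -m crank '[[[1,1,0,-0.4,0,0,0.91],[1,1,0,-0.4,0,0,0.91],[1,1,0,-0.4,0,0,0.91],[1,1,0,-0.4,0,0,0.91],[1,1,0,-0.4,0,0,0.91],[1,1,-1,0,0,0,0],[1,1,-1,0,0,0,0],[1,0,-1,0,0,0,0],[1,0,-1,0,0,0,0],[1,0,-1,0,0,0,0],[1,0,-1,0,0,0,0],[1,0,-1,0,0,0,0]]]'
python3 -m crank '[[[1,0,-1,0,0,0,0],[1,0,-1,0,0,0,0],[1,0,-1,0,0,0,0],[1,0,-1,0,0,0,0],[1,0,-1,0,0,0,0],[1,0,-1,0,0,0,0],[1,0,-1,0,0,0,0],[1,0,-1,0,0,0,0],[1,0,-1,0,0,0,0],[1,0,-1,0,0,0,0],[1,0,-1,0,0,0,0],[1,0,-1,0,0,0,0]]]'
python3 -m crank '[[[1,0,-1,0,0,0,0],[1,0,-1,0,0,0,0],[1,0,-1,0,0,0,0],[1,0,-1,0,0,0,0],[1,0,-1,0,0,0,0],[1,0,0,0,0,0,0],[1,0,0,0,0,0,0]]]'
python3 - <<'E'
from h import *
im,c=snap('wrist','w1'); s=arm.sense(); print(s['tcp_pos'],s['orientation'],c)
for p in [(482,242,127),(488,156,127),(492,66,127)]: print(proj(c,p,'wrist'))
E
```

```text
time: 1.35
tcp_pos: [401.4, -354.2, 282.2]
orientation: [-3.141, 0.001, 0.001]
contact_force: [-1.4, -0.1, 0.1]
finger_gap: 1.002
grasp_force: 0.0
time: 2.55
tcp_pos: [401.6, 5.5, 282.5]
orientation: [-3.141, 0.002, 0.0]
contact_force: [0.3, -0.3, -0.2]
finger_gap: 0.999
grasp_force: 0.0
time: 3.25
tcp_pos: [401.7, 154.4, 282.3]
orientation: [3.141, 0.002, -0.001]
contact_force: [-0.4, 0.2, -0.3]
finger_gap: 0.999
grasp_force: 0.0
[401.80360746 153.86508957 282.3714642 ] [ 3.14094226e+00 -5.20405923e-04 -8.88116498e-04] {'fovy': 65.70646984690485, 'cx': 279.3050515592005, 'cy': 204.75037546080551, 'origin': array([484.42676709, 155.49053489, 444.26159565]), 'orientation': array([-0.23859484,  0.2387707 , -1.55614035])}
[191.6 110.5]
[278.9 102.2]
[370.4 100.9]
```

View pics/w1.png

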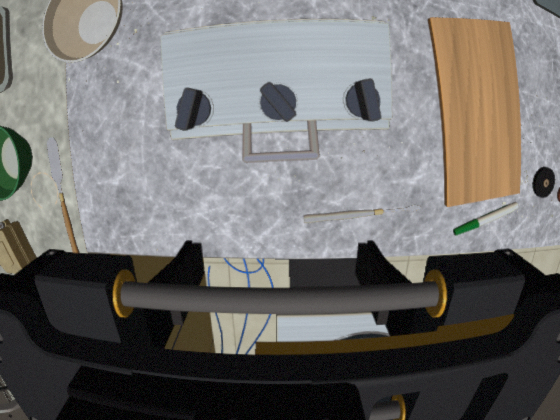

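The wrist view shows wings at about (189,108), (277,101) and (366,100). I'll fit the wings by intensity and zoom in.

```bash
python3 - <<'E'
from h import *
im=cv2.imread('pics/w1.png'); s=cv2.resize(im[70:170,160:400],None,fx=3.33,fy=3.33,interpolation=cv2.INTER_CUBIC); cv2.imwrite('pics/c2.png',s)
g=cv2.cvtColor(im,cv2.COLOR_BGR2GRAY); print(g[100:104,255:300:3])
E
```

```text
[[182 180  77  75  61  72  68  72  75  70  63  69  74  71 162]
 [178 177  75  73  67  69  70  73  72  68  69  66  71  70 171]
 [178 176  79  72  67  69  73  73  72  71  70  60  70  71 180]
 [181 168  77  68  70  62  72  70  72  70  69  61  71  74 174]]
```

View pics/c2.png

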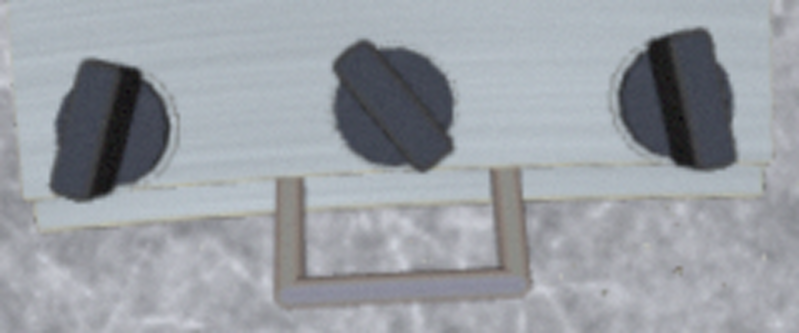

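Wing tops in the crop: left (102,65)-(71,195), mid (353,53)-(439,158), right (691,36)-(716,165). I'll cast those ends onto a plane, choosing the height that gives the 90 mm spacing.

```bash
python3 - <<'E'
from h import *
# wrist cal at w1
c=dict(fovy=65.70646984690485,cx=279.3050515592005,cy=204.75037546080551,origin=np.array([484.42676709,155.49053489,444.26159565]),orientation=np.array([-0.23859484,0.2387707,-1.55614035]))
W=[((102,65),(71,195)),((353,53),(439,158)),((691,36),(716,165))]
px=lambda p:(160+p[0]/3.33,70+p[1]/3.33)
for z in [115,122,127,132,140]:
    C=[]
    for a,b in W:
        A=onz(c,*px(a),'wrist',z);B=onz(c,*px(b),'wrist',z); C.append((A+B)/2); d=A-B
        if z in(127,132): print((A+B)/2,np.hypot(*d[:2]),np.degrees(np.arctan2(d[1],d[0])))
    print(z,np.linalg.norm(C[0]-C[1]),np.linalg.norm(C[1]-C[2]),'yaw',np.degrees(np.arctan2(-(C[0]-C[2])[0],(C[0]-C[2])[1])))
for p in [(290,292),(400,288),(515,283)]: print('bar',onz(c,*px(p),'wrist',109))
for p in [(30,200),(770,163),(12,0)]: print('lid',onz(c,*px(p),'wrist',95))
for p in [(40,230),(765,195)]: print('fl',onz(c,*px(p),'wrist',50))
# triangulate mid bolt with top cam
ct=arm.calibration('top')
for tp,w in [((206,209.5),(395,106))]:
    o1,d1=ray(ct,*tp,'top');o2,d2=ray(c,*px(w),'wrist')
    A=np.stack([d1,-d2],1);t=np.linalg.lstsq(A,o2-o1,rcond=None)[0];print(o1+d1*t[0],o2+d2*t[1])
E
```

```text
115 95.6833580096351 94.4525409928182 yaw 2.8488617257108744
122 93.62830768522947 92.45239315453117 yaw 2.849335407462579
[483.7  247.95 127.  ] 40.10947518978529 -15.768799879445641
[488.55 155.9  127.  ] 39.465554601449604 38.93188747295937
[492.8  65.  127. ] 39.395431207184394 12.907408671265852
127 92.17768168054563 90.9992994478529 yaw 2.84756621154824
[483.7  246.45 132.  ] 39.47771523277405 -15.726102060590462
[488.45 155.9  132.  ] 38.90308471059848 38.843816548041005
[492.7  66.4 132. ] 38.7659644533707 12.817368232795179
132 90.67450027433293 89.60085100042295 yaw 2.8616116557584497
140 88.3698053635969 87.29869701204022 yaw 2.855075796607023
bar [430.6 189.2 109. ]
bar [431.8 154.7 109. ]
bar [433.6 118.7 109. ]
lid [461.4 277.8  95. ]
lid [474.3  32.   95. ]
lid [529.2 282.3  95. ]
fl [446.8 290.2  50. ]
fl [460.7  17.5  50. ]
[488.19519533 156.32615009 120.36757723] [488.41414658 156.27481636 120.37014841]
```

```bash
python3 -m crank '[[[0.5,0.91,-1,0,0,0,0],[0.5,0.91,-1,0,0,0,0],[0.5,0.91,-1,0,0,0,0],[0.5,0,-0.1,0.9,0,0,0.98],[0.5,0,0,1,0,0,0.98],[0.5,0,0,1,0,0,0.98],[0.5,0,0,1,0,0,0.98],[0.5,0,0,1,0,0,0],[0.5,0,0,0.9,0,0,0],[0.5,0,0,0,0,0,0],[0.5,0,0,0,0,0,0]]]' 20
python3 -m crank '[[[0,0,0,0,0,0,0],[0,0,0,0,0,0,0],[0,0,0,0,0,0,0],[0,0,0,0,0,0,0],[0,0,0,0,0,0,0],[0,0,0,0,0,0,0]]]' 20
python3 - <<'E'
from h import *
s=arm.sense(); print(s['moment'],s['q'])
E
```

```text
time: 4.4
tcp_pos: [484.4, 246.1, 108.6]
orientation: [3.111, -0.432, -0.001]
contact_force: [-0.9, 0.7, 1.3]
finger_gap: 0.501
grasp_force: 0.0
time: 5.0
tcp_pos: [484.0, 246.1, 109.2]
orientation: [3.11, -0.427, 0.0]
contact_force: [-1.2, -5.1, 5.8]
finger_gap: 0.158
grasp_force: 20.0
[-0.87342923  0.11852974  0.0096452 ] [ 0.26573047  0.58213746  1.73960493 -0.00305207  0.82047044  2.11180645]
```

Gripped, with a gap of 13.7 mm, which is the wing thickness. Turning counterclockwise.

```bash
cat > st.py <<'E'
from h import *
s=arm.sense(); M=R.from_rotvec(s['orientation']).as_matrix(); print('t',round(s['time'],2),'tcp',s['tcp_pos'].round(1),'yaw',np.degrees(np.arctan2(M[1,0],M[0,0])).round(2),'tilt',np.degrees(np.arccos(-M[2,2])).round(2),'F',s['contact_force'].round(1),'M',s['moment'].round(3),'gap',round(s['finger_gap']*87,1),'q',s['q'].round(2))
E
python3 -m crank '[[[0,0,0,0,0,0,-1],[0,0,0,0,0,0,-1],[0,0,0,0,0,0,-1],[0,0,0,0,0,0,-1],[0,0,0,0,0,0,-1],[0,0,0,0,0,0,-1],[0,0,0,0,0,0,-1],[0,0,0,0,0,0,-1],[0,0,0,0,0,0,-1],[0,0,0,0,0,0,-1],[0,0,0,0,0,0,-1],[0,0,0,0,0,0,-1]]]' >/dev/null; python3 st.py
python3 -m crank '[[[0,0,0,0,0,0,-1],[0,0,0,0,0,0,-1],[0,0,0,0,0,0,-1],[0,0,0,0,0,0,-1],[0,0,0,0,0,0,-1],[0,0,0,0,0,0,-1],[0,0,0,0,0,0,-1],[0,0,0,0,0,0,-1],[0,0,0,0,0,0,-1],[0,0,0,0,0,0,-1],[0,0,0,0,0,0,-1],[0,0,0,0,0,0,-1]]]' >/dev/null; python3 st.py
python3 -m crank '[[[0,0,0,0,0,0,-1],[0,0,0,0,0,0,-1],[0,0,0,0,0,0,0]]]' >/dev/null; python3 st.py
```

```text
t 6.2 tcp [484.  246.  109.2] yaw 32.49 tilt 0.13 F [-0.6 -5.5  5.7] M [-0.972  0.079 -0.025] gap 13.8 q [ 0.27  0.58  1.74 -0.    0.82  1.27]
t 7.4 tcp [484.1 245.9 109.2] yaw 80.49 tilt 0.13 F [-0.3 -5.5  4.5] M [-0.942  0.007 -0.042] gap 13.6 q [ 0.27  0.58  1.74 -0.    0.82  0.43]
t 7.7 tcp [484.1 247.  108.9] yaw 88.26 tilt 0.02 F [-0.2 -1.5  3. ] M [-0.327 -0.072 -0.027] gap 13.7 q [ 0.27  0.58  1.74 -0.    0.82  0.3 ]
```

```bash

python3 -m crank '[[[0,0,0,0,0,0,-1],[0,0,0,0,0,0,-1],[0,0,0,0,0,0,-1],[0,0,0,0,0,0,0]]]' >/dev/null; python3 st.py
python3 -m crank '[[[0,0,0,0,0,0,-1],[0,0,0,0,0,0,-1],[0,0,0,0,0,0,0]]]' >/dev/null; python3 st.py
python3 -m crank '[[[0,0,0,0,0,0,-1],[0,0,0,0,0,0,-1],[0,0,0,0,0,0,0]]]' >/dev/null; python3 st.py
```

```text
t 8.1 tcp [484.  247.  108.9] yaw 100.22 tilt 0.03 F [-0.3 -3.   3.9] M [-0.427 -0.039  0.04 ] gap 13.8 q [ 0.27  0.58  1.74 -0.    0.82  0.09]
t 8.4 tcp [483.8 247.  108.8] yaw 108.17 tilt 0.04 F [-1.4 -2.2  5.8] M [-0.483  0.084  0.026] gap 13.9 q [ 0.27  0.58  1.74 -0.    0.82 -0.05]
t 8.7 tcp [483.7 247.1 108.8] yaw 116.01 tilt 0.05 F [-1.3 -2.3  4.9] M [-0.54   0.129 -0.441] gap 14.9 q [ 0.27  0.58  1.74  0.    0.82 -0.19]
```

The stop is felt: moment −0.44 N m at yaw 116°. Next the middle bolt.

```bash

python3 -m crank '[[[0.5,0,0,0,0,0,0],[0.5,0,0,0,0,0,0],[0.5,0,0,0,0,0,0],[0.5,0,0,-0.7,0,0,0],[0.5,0,0,-0.8,0,0,1],[0.5,0,0,0,0,0,1],[0.5,0,0,0,0,0,1],[0.5,0,0,0,0,0,1],[0.5,0,0,0,0,0,1],[0.5,0,0,0,0,0,1],[0.5,0,0,0,0,0,1],[0.5,0,0,0,0,0,1]]]' >/dev/null; python3 st.py
python3 -m crank '[[[0.5,0,0,0,0,0,1],[0.5,0,0,0,0,0,1],[0.5,0,0,0,0,0,1],[0.5,0,0,0,0,0,1],[0.5,0,0,0,0,0,1],[0.5,0,0,0,0,0,1],[0.5,0,0,0,0,0,1],[0.5,0,0,0,0,0,1],[0.5,0,0,0,0,0,1],[0.5,0,0,0,0,0,1],[0.5,0,0,0,0,0,1],[0.5,0,0,0,0,0,0.35]]]' >/dev/null; python3 st.py
python3 -m crank '[[[0.5,-0.6,0.81,0,0,0,0],[0.5,-0.6,0.81,0,0,0,0],[0.5,-0.6,0.81,0,0,0,0],[0.5,0,0,0,0,0,0],[0.5,0,0,0,0,0,0]]]' >/dev/null; python3 st.py

```

```text
t 9.9 tcp [484.  247.5 153.3] yaw 84.06 tilt 0.02 F [ 0.  -0.2  0.5] M [ 0.006 -0.129 -0.012] gap 43.4 q [0.27 0.51 1.71 0.   0.92 0.37]
t 11.1 tcp [484.  247.4 153.3] yaw 38.77 tilt 0.01 F [-0.7  0.4  0.1] M [-0.031 -0.033  0.008] gap 43.6 q [0.27 0.51 1.71 0.   0.92 1.16]
t 11.6 tcp [488.  156.3 153.5] yaw 38.78 tilt 0.03 F [0.6 0.4 0.2] M [0.034 0.002 0.006] gap 43.4 q [0.09 0.48 1.78 0.   0.88 0.98]
```

```bash

python3 -m crank '[[[0.5,0,0,0.75,0,0,0],[0.5,0,0,0.75,0,0,0],[0.5,0,0,0,0,0,0],[0,0,0,0,0,0,0],[0,0,0,0,0,0,0],[0,0,0,0,0,0,0],[0,0,0,0,0,0,0],[0,0,0,0,0,0,0]]]' >/dev/null; python3 st.py
python3 -m crank '[[[0,0,0,0,0,0,-1],[0,0,0,0,0,0,-1],[0,0,0,0,0,0,-1],[0,0,0,0,0,0,-1],[0,0,0,0,0,0,-1],[0,0,0,0,0,0,-1],[0,0,0,0,0,0,-1],[0,0,0,0,0,0,-1],[0,0,0,0,0,0,-1],[0,0,0,0,0,0,-1],[0,0,0,0,0,0,-1],[0,0,0,0,0,0,-1]]]' >/dev/null; python3 st.py
python3 -m crank '[[[0,0,0,0,0,0,-1],[0,0,0,0,0,0,-1],[0,0,0,0,0,0,-1],[0,0,0,0,0,0,-1],[0,0,0,0,0,0,-1],[0,0,0,0,0,0,-1],[0,0,0,0,0,0,-1],[0,0,0,0,0,0,-1],[0,0,0,0,0,0,-1],[0,0,0,0,0,0,-1],[0,0,0,0,0,0,-1],[0,0,0,0,0,0,-1]]]' >/dev/null; python3 st.py
python3 -m crank '[[[0,0,0,0,0,0,-1],[0,0,0,0,0,0,-1],[0,0,0,0,0,0,-1],[0,0,0,0,0,0,0]]]' >/dev/null; python3 st.py
```

```text
t 12.4 tcp [488.7 156.  109.3] yaw 38.93 tilt 0.15 F [ 1.4 -1.1  2.5] M [-0.178 -0.164  0.06 ] gap 13.7 q [ 0.09  0.55  1.82 -0.    0.77  0.98]
t 13.6 tcp [488.6 156.1 109.2] yaw 87.02 tilt 0.11 F [ 0.5 -1.1  2.9] M [-0.314 -0.118  0.017] gap 14.1 q [ 0.09  0.55  1.82 -0.    0.77  0.14]
t 14.8 tcp [488.7 156.1 109.3] yaw 135.03 tilt 0.12 F [ 1.1 -1.9  3.4] M [-0.298 -0.197 -0.01 ] gap 14.1 q [ 0.09  0.55  1.82 -0.    0.77 -0.69]
t 15.2 tcp [488.6 156.1 109.3] yaw 146.88 tilt 0.12 F [ 1.  -2.3  3.5] M [-0.351 -0.171  0.022] gap 13.9 q [ 0.09  0.55  1.82 -0.    0.77 -0.9 ]
```

```bash

python3 -m crank '[[[0,0,0,0,0,0,-1],[0,0,0,0,0,0,-1],[0,0,0,0,0,0,0]]]' >/dev/null; python3 st.py
python3 -m crank '[[[0,0,0,0,0,0,-1],[0,0,0,0,0,0,-1],[0,0,0,0,0,0,0]]]' >/dev/null; python3 st.py
python3 -m crank '[[[0,0,0,0,0,0,-1],[0,0,0,0,0,0,0]]]' >/dev/null; python3 st.py
python3 -m crank '[[[0,0,0,0,0,0,-1],[0,0,0,0,0,0,0]]]' >/dev/null; python3 st.py
```

```text
t 15.5 tcp [488.5 156.2 109.2] yaw 154.7 tilt 0.09 F [ 0.2 -2.6  5.2] M [-0.512 -0.212 -0.449] gap 14.2 q [ 0.09  0.55  1.82 -0.    0.77 -1.04]
t 15.8 tcp [487.8 156.5 109.1] yaw 162.64 tilt 0.04 F [-0.3 -1.5  5.1] M [-0.32  -0.061 -0.607] gap 15.9 q [ 0.09  0.55  1.82  0.    0.77 -1.18]
t 16.0 tcp [487.5 156.7 109. ] yaw 166.6 tilt 0.05 F [-1.2 -1.7  5.7] M [-0.163  0.004 -0.655] gap 18.0 q [ 0.09  0.55  1.82  0.    0.77 -1.25]
t 16.2 tcp [487.3 156.8 109. ] yaw 170.56 tilt 0.08 F [-1.8 -0.6  6. ] M [-0.175  0.008 -0.739] gap 19.1 q [ 0.09  0.55  1.82  0.    0.77 -1.32]
```

Stop reached at about 154°. Next the right bolt, after unwinding to yaw 12.9°.

```bash

python3 -m crank '[[[0.5,0,0,0,0,0,0],[0.5,0,0,0,0,0,0],[0.5,0,0,0,0,0,0],[0.5,0,0,-0.7,0,0,0],[0.5,0,0,-0.8,0,0,1],[0.5,0,0,0,0,0,1],[0.5,0,0,0,0,0,1],[0.5,0,0,0,0,0,1],[0.5,0,0,0,0,0,1],[0.5,0,0,0,0,0,1],[0.5,0,0,0,0,0,1],[0.5,0,0,0,0,0,1]]]' >/dev/null
python3 -m crank '[[[0.5,0,0,0,0,0,1],[0.5,0,0,0,0,0,1],[0.5,0,0,0,0,0,1],[0.5,0,0,0,0,0,1],[0.5,0,0,0,0,0,1],[0.5,0,0,0,0,0,1],[0.5,0,0,0,0,0,1],[0.5,0,0,0,0,0,1],[0.5,0,0,0,0,0,1],[0.5,0,0,0,0,0,1],[0.5,0,0,0,0,0,1],[0.5,0,0,0,0,0,1]]]' >/dev/null
python3 -m crank '[[[0.5,0,0,0,0,0,1],[0.5,0,0,0,0,0,1],[0.5,0,0,0,0,0,1],[0.5,0,0,0,0,0,1],[0.5,0,0,0,0,0,1],[0.5,0,0,0,0,0,1],[0.5,0,0,0,0,0,1],[0.5,0,0,0,0,0,1],[0.5,0,0,0,0,0,1],[0.5,0,0,0,0,0,1],[0.5,0,0,0,0,0,1],[0.5,0,0,0,0,0,1]]]' >/dev/null; python3 st.py
python3 -m crank '[[[0.5,0,0,0,0,0,1],[0.5,0,0,0,0,0,1],[0.5,0,0,0,0,0,1],[0.5,0,0,0,0,0,0.5],[0.5,-0.17,0.99,0,0,0,0],[0.5,-0.17,0.99,0,0,0,0],[0.5,-0.17,0.99,0,0,0,0],[0.5,0,0,0,0,0,0],[0.5,0,0,0,0,0,0]]]' >/dev/null; python3 st.py

```

```text
t 19.8 tcp [487.5 156.7 153.2] yaw 42.7 tilt 0.04 F [ 0.1  0.1 -0.4] M [-0.01  -0.044 -0.01 ] gap 43.5 q [0.09 0.48 1.78 0.   0.88 0.92]
t 20.7 tcp [517.1  70.9 153.2] yaw 28.77 tilt 0.07 F [-0.2  0.3 -0.9] M [ 0.003 -0.005 -0.009] gap 43.2 q [-0.08  0.49  1.76  0.    0.89  0.99]
```

```bash

python3 -m crank '[[[0.5,0,0,0,0,0,1],[0.5,0,0,0,0,0,1],[0.5,0,0,0,0,0,1],[0.5,0,0,0,0,0,0.97],[0.5,-0.83,-0.02,0,0,0,0],[0.5,0,0,0,0,0,0],[0.5,0,0,0,0,0,0]]]' >/dev/null; python3 st.py
python3 -m crank '[[[0.5,0,0,0.75,0,0,0],[0.5,0,0,0.75,0,0,0],[0.5,0,0,0,0,0,0],[0,0,0,0,0,0,0],[0,0,0,0,0,0,0],[0,0,0,0,0,0,0],[0,0,0,0,0,0,0],[0,0,0,0,0,0,0]]]' >/dev/null; python3 st.py
python3 -m crank '[[[0,0,0,0,0,0,-1],[0,0,0,0,0,0,-1],[0,0,0,0,0,0,-1],[0,0,0,0,0,0,-1],[0,0,0,0,0,0,-1],[0,0,0,0,0,0,-1],[0,0,0,0,0,0,-1],[0,0,0,0,0,0,-1],[0,0,0,0,0,0,-1],[0,0,0,0,0,0,-1],[0,0,0,0,0,0,-1],[0,0,0,0,0,0,-1]]]' >/dev/null; python3 st.py
python3 -m crank '[[[0,0,0,0,0,0,-1],[0,0,0,0,0,0,-1],[0,0,0,0,0,0,-1],[0,0,0,0,0,0,-1],[0,0,0,0,0,0,-1],[0,0,0,0,0,0,-1],[0,0,0,0,0,0,-1],[0,0,0,0,0,0,-1],[0,0,0,0,0,0,-1],[0,0,0,0,0,0,-1],[0,0,0,0,0,0,-1],[0,0,0,0,0,0,-1]]]' >/dev/null; python3 st.py
python3 -m crank '[[[0,0,0,0,0,0,-1],[0,0,0,0,0,0,-1],[0,0,0,0,0,0,-1],[0,0,0,0,0,0,0]]]' >/dev/null; python3 st.py
```

```text
t 21.4 tcp [492.7  67.1 153.6] yaw 13.04 tilt 0.02 F [-0.1  0.1  0.6] M [ 0.001 -0.023  0.002] gap 42.9 q [-0.09  0.46  1.82  0.    0.86  1.25]
t 22.2 tcp [493.4  66.2 109.2] yaw 12.98 tilt 0.08 F [-0.   0.5  2.2] M [0.077 0.069 0.017] gap 13.7 q [-0.09  0.54  1.85  0.    0.75  1.25]
t 23.4 tcp [493.3  66.3 109.2] yaw 61.13 tilt 0.07 F [-0.6  0.5  3.1] M [ 0.204  0.016 -0.072] gap 13.8 q [-0.09  0.54  1.85  0.    0.75  0.41]
t 24.6 tcp [493.2  66.3 109.2] yaw 109.12 tilt 0.05 F [-0.6  0.7  2.7] M [ 0.163 -0.001  0.032] gap 13.9 q [-0.09  0.54  1.85  0.    0.75 -0.43]
t 25.0 tcp [493.2  66.2 109.1] yaw 120.98 tilt 0.05 F [0.1 0.5 4. ] M [ 0.205 -0.042  0.058] gap 14.1 q [-0.09  0.54  1.85  0.    0.75 -0.63]
```

```bash

python3 -m crank '[[[0,0,0,0,0,0,-1],[0,0,0,0,0,0,-1],[0,0,0,0,0,0,0]]]' >/dev/null; python3 st.py
python3 -m crank '[[[0,0,0,0,0,0,-1],[0,0,0,0,0,0,-1],[0,0,0,0,0,0,0]]]' >/dev/null; python3 st.py
python3 -m crank '[[[0,0,0,0,0,0,-1],[0,0,0,0,0,0,0]]]' >/dev/null; python3 st.py
python3 -m crank '[[[0,0,0,0,0,0,-1],[0,0,0,0,0,0,0]]]' >/dev/null; python3 st.py
```

```text
t 25.3 tcp [493.1  66.2 109.1] yaw 128.91 tilt 0.04 F [-0.8  0.6  6.4] M [0.222 0.109 0.015] gap 13.6 q [-0.09  0.54  1.85  0.    0.75 -0.77]
t 25.6 tcp [493.3  66.1 109.1] yaw 136.76 tilt 0.06 F [-0.9  1.   5.3] M [ 0.135  0.057 -0.369] gap 14.0 q [-0.09  0.54  1.85  0.    0.75 -0.91]
t 25.8 tcp [493.3  66.1 109. ] yaw 140.74 tilt 0.06 F [-0.8 -0.2  6.4] M [ 0.088  0.025 -0.44 ] gap 15.0 q [-0.09  0.54  1.85  0.    0.75 -0.98]
t 26.0 tcp [493.3  66.1 108.9] yaw 144.7 tilt 0.06 F [ 0.3 -0.2  4.7] M [ 0.048 -0.04  -0.62 ] gap 15.7 q [-0.09  0.54  1.85  0.    0.75 -1.05]
```

All three are at their stops. I'll align the gripper across the bar, so tool y lies along flask x at yaw 92.9°.

```bash

python3 -m crank '[[[0.5,0,0,0,0,0,0],[0.5,0,0,0,0,0,0],[0.5,0,0,0,0,0,0],[0.5,0,0,-0.7,0,0,0],[0.5,0,0,-0.8,0,0,1],[0.5,0,0,0,0,0,1],[0.5,0,0,0,0,0,1],[0.5,0,0,0,0,0,1],[0.5,0,0,0,0,0,1],[0.5,0,0,0,0,0,1],[0.5,0,0,0,0,0,1],[0.5,0,0,0,0,0,1]]]' >/dev/null
python3 -m crank '[[[0.3,0,0,0,0,0,1],[0.3,0,0,0,0,0,1],[0.3,0,0,0,0,0,1],[0.3,0,0,0,0,0,1],[0.3,0,0,0,0,0,1],[0.3,1,-0.63,0,0,0,0],[0.3,1,-0.63,0,0,0,0],[0.3,1,-0.63,0,0,0,0],[0.3,0,0,0,0,0,0],[0.3,0,0,0,0,0,0]]]' >/dev/null; python3 st.py; python3 - <<'E'
from h import *
im,c=snap('wrist','w2')
for p in [(432.3,153.8,109),(430.5,190,109),(434.1,118,109)]: print(proj(c,p,'wrist'))
E
```

```text
t 28.2 tcp [431.4 153.5 153.5] yaw 93.09 tilt 0.02 F [ 0.2  0.  -0.1] M [-0.093 -0.039  0.025] gap 26.2 q [ 0.1   0.42  1.91 -0.    0.81  0.04]
[280.3 230.7]
[280.6 178.8]
[280.  276.3]
```

View pics/w2.png

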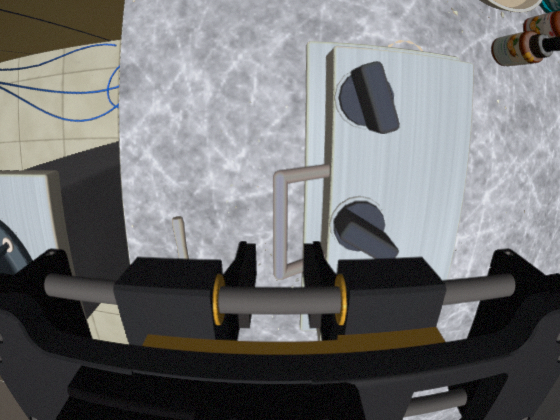

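The bar sits at column 281 (predicted 280), centred between the fingers at 240 and 318. Lowering and gripping.

```bash

python3 -m crank '[[[0.3,0,0.02,0.76,0,0,0],[0.3,0,0,0.76,0,0,0],[0.3,0,0,0.76,0,0,0],[0.3,0,0,0,0,0,0],[0.3,0,0,0,0,0,0]]]' >/dev/null; python3 st.py
python3 -m crank '[[[0,0,0,0,0,0,0],[0,0,0,0,0,0,0],[0,0,0,0,0,0,0],[0,0,0,0,0,0,0]]]' 20; python3 st.py
python3 - <<'E'
import numpy as np
r=155.7; a0=np.arctan2(54,-146)
p=lambda t:np.array([r*np.cos(a0-t),r*np.sin(a0-t)])
t0=0
ts=np.arange(0.1,1.71,0.1)
for t in ts: print(round(t,2),((p(t)-p(t-.1))/30).round(2),p(t).round(0))
E
```

```text
t 28.75 tcp [433.  152.4  85. ] yaw 92.91 tilt 0.02 F [-0.1  0.3  0.2] M [ 0.001 -0.099  0.019] gap 26.2 q [ 0.09  0.55  1.96 -0.    0.63  0.04]
time: 29.15
tcp_pos: [431.8, 153.0, 85.9]
orientation: [-2.162, -2.279, 0.0]
contact_force: [-1.6, -1.3, 5.7]
finger_gap: 0.106
grasp_force: 20.0
t 29.15 tcp [431.8 153.   85.9] yaw 93.01 tilt 0.02 F [-1.6 -1.3  5.7] M [-0.233  0.282  0.001] gap 9.2 q [ 0.1   0.55  1.97 -0.    0.63  0.04]
0.1 [0.2  0.48] [-140.   68.]
0.2 [0.25 0.45] [-132.   82.]
0.3 [0.29 0.43] [-124.   95.]
0.4 [0.34 0.4 ] [-113.  107.]
0.5 [0.37 0.36] [-102.  117.]
0.6 [0.41 0.32] [-90. 127.]
0.7 [0.44 0.28] [-77. 135.]
0.8 [0.46 0.23] [-63. 142.]
0.9 [0.48 0.19] [-48. 148.]
1.0 [0.5  0.14] [-33. 152.]
1.1 [0.51 0.09] [-18. 155.]
1.2 [0.52 0.03] [ -3. 156.]
1.3 [ 0.52 -0.02] [ 13. 155.]
1.4 [ 0.51 -0.07] [ 28. 153.]
1.5 [ 0.5  -0.12] [ 44. 149.]
1.6 [ 0.49 -0.17] [ 58. 144.]
1.7 [ 0.47 -0.22] [ 72. 138.]
```

```bash

python3 -m crank '[[[0,0,0.1,-0.24,0,0,0],[0,0,0.1,-0.24,0,0,0],[0,0,0.25,-0.45,0,0,0],[0,0,0.29,-0.43,0,0,0]]]' >/dev/null; python3 st.py
python3 -m crank '[[[0,0,0.34,-0.4,0,0,0],[0,0,0.37,-0.36,0,0,0],[0,0,0.41,-0.32,0,0,0],[0,0,0.44,-0.28,0,0,0]]]' >/dev/null; python3 st.py
python3 -m crank '[[[0,0,0.46,-0.23,0,0,0],[0,0,0.48,-0.19,0,0,0],[0,0,0.5,-0.14,0,0,0],[0,0,0.51,-0.09,0,0,0]]]' >/dev/null; python3 st.py
```

```text
t 29.55 tcp [453.  154.1 126.3] yaw 93.01 tilt 0.23 F [-1.8 -0.8 -3. ] M [-0.205  0.209 -0.019] gap 9.2 q [ 0.09  0.49  1.88 -0.    0.77  0.04]
t 29.95 tcp [497.9 156.3 167.8] yaw 93.04 tilt 0.44 F [-4.4 -0.9  3.9] M [-0.308  0.797 -0.012] gap 8.9 q [ 0.09  0.47  1.74 -0.    0.94  0.04]
t 30.35 tcp [560.1 159.4 187.7] yaw 93.01 tilt 0.05 F [-0.6 -1.7  0. ] M [-0.266  0.169 -0.046] gap 9.0 q [ 0.09  0.51  1.58 -0.    1.05  0.03]
```

```bash

python3 -m crank '[[[0,0,0.52,-0.03,0,0,0],[0,0,0.52,0.02,0,0,0],[0,0,0.51,0.07,0,0,0],[0,0,0.5,0.12,0,0,0],[0,0,0.49,0.17,0,0,0],[0,0,0,0,0,0,0]]]' >/dev/null; python3 st.py
python3 -m crank '[[[0.4,0,0,0,0,0,0],[0.4,0,0,0,0,0,0],[0.4,0,0,-0.8,0,0,0],[0.4,0,0,-1,0,0,0],[0.4,0,0,0,0,0,0],[0.4,0,0,0,0,0,0],[0.4,0,0,0,0,0,0],[0.4,0,0,0,0,0,0]]]' >/dev/null; python3 st.py
python3 - <<'E'
from h import *
snap('side','s2'); snap('top','t2')
E
```

```text
t 30.95 tcp [638.5 163.3 176.3] yaw 92.97 tilt 0.26 F [ 2.8 -1.6  2.5] M [-0.244 -0.282  0.002] gap 9.3 q [ 0.08  0.62  1.39 -0.    1.13  0.03]
t 31.75 tcp [634.5 163.7 228.4] yaw 93.0 tilt 0.18 F [ 0.3  0.5 -0.5] M [-0.014 -0.128  0.026] gap 34.7 q [0.08 0.56 1.34 0.   1.24 0.03]
```

View pics/s2.png

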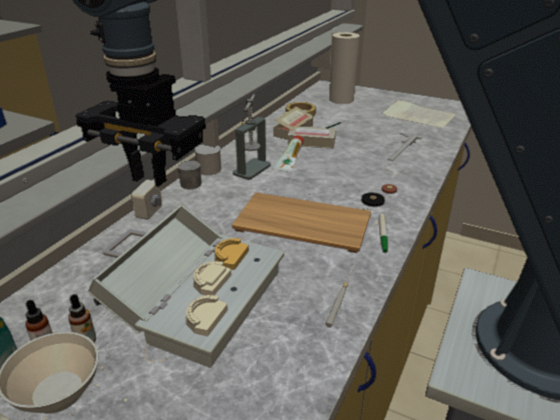

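The side view shows the lid lying open and three casts on the lower half: two white at (207,314) and (211,277), one yellow at (232,252). I'll move back and look from above.

```bash

python3 -m crank '[[[0.6,-0.73,-0.97,-0.43,0,0,0],[0.8,-0.73,-0.97,-0.43,0,0,0],[1,-0.73,-0.97,-0.43,0,0,0],[1,-0.73,-0.97,-0.43,0,0,0],[1,0,0,0,0,0,0],[1,0,0,0,0,0,0],[1,0,0,0,0,0,0]]]' >/dev/null; python3 st.py
python3 - <<'E'
from h import *
im,c=snap('wrist','w3'); print(c)
b=im[:,:,::-1][0:420:1]; 
E
```

```text
t 32.55 tcp [524.7  70.5 281. ] yaw 93.0 tilt 0.02 F [ 0.6 -0.5 -0.1] M [-0.052 -0.1    0.016] gap 81.7 q [-0.08  0.33  1.6   0.    1.21 -0.13]
{'fovy': 65.70646984690485, 'cx': 279.3050515592005, 'cy': 204.75037546080551, 'origin': array([520.72010861, 153.43225152, 442.9580372 ]), 'orientation': array([-0.30127171, -0.00724762,  0.05224117])}
```

View pics/w3.png

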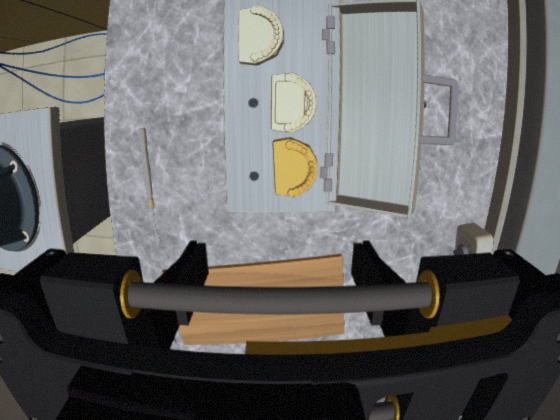

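The wrist view shows white casts at about (260,36) and (292,102) and a yellow one at (295,167), with flat backs on the bar side. I'll segment them.

```bash
cat > seg.py <<'E'
from h import *
def casts(im,c,z=60,box=None,minA=500,n='wrist'):
    """im RGB; returns list (name, centre of min-area rect, yaw of cast x deg, sides)"""
    h=cv2.cvtColor(im,cv2.COLOR_RGB2HSV); H,S,V=[h[...,i].astype(int) for i in range(3)]
    warm=(H>12)&(H<45)&(V>110); out=[]
    for nm,m in (('yel',warm&(S>120)),('whi',warm&(S<=120)&(S>22)&(V>150))):
        m=m.astype(np.uint8)
        if box: q=np.zeros_like(m); x0,y0,x1,y1=box; q[y0:y1,x0:x1]=1; m&=q
        m=cv2.morphologyEx(cv2.morphologyEx(m,2,np.ones((3,3))),3,np.ones((5,5)))
        for k in cv2.findContours(m,0,2)[0]:
            if cv2.contourArea(k)<minA: continue
            W=np.array([onz(c,u,v,n,z)[:2] for u,v in k[:,0]],np.float32)
            (cx,cy),(a,b),t=cv2.minAreaRect(W)
            if a>b: t+=90   # direction of the short side
            A=cv2.moments(W); g=np.array([A['m10']/A['m00'],A['m01']/A['m00']])
            d=np.array([np.cos(np.radians(t)),np.sin(np.radians(t))])
            # flat back has more area: centroid lies toward -x
            if (g-[cx,cy])@d>0: t+=180
            out.append((nm,np.round([cx,cy],1),round((t+180)%360-180,1),np.round(sorted((a,b)),1),np.round(g,1)))
    return out
E
python3 - <<'E'
from seg import *
im=cv2.imread('pics/w3.png')[:,:,::-1].copy()
c={'fovy':65.70646984690485,'cx':279.3050515592005,'cy':204.75037546080551,'origin':np.array([520.72010861,153.43225152,442.9580372]),'orientation':np.array([-0.30127171,-0.00724762,0.05224117])}
for o in casts(im,c,60,(226,0,330,205)): print(*o)
for z in [50]:
  for p in [(328,3),(328,212),(226,213),(240,8),(239,62),(273,75),(272,131),(275,140),(276,195)]: print(p,onz(c,*p,'wrist',z))
E
```

```text
yel [543.1  82.5] 5.4 [50.4 69. ] [540.7  82.2]
whi [536.7 160. ] 2.9 [50.  68.6] [535.  158.7]
whi [494.1 240.4] -176.9 [49.8 69.6] [494.4 240.4]
(328, 3) [572. 288.  50.]
(328, 212) [589.8  25.   50. ]
(226, 213) [458.9  16.7  50. ]
(240, 8) [467.  275.1  50. ]
(239, 62) [469.8 206.1  50. ]
(273, 75) [511.  191.5  50. ]
(272, 131) [513.2 123.7  50. ]
(275, 140) [517.4 112.9  50. ]
(276, 195) [522.1  44.   50. ]
```

```bash

python3 -m crank '[[[0.72,0.32,0.66,0.5,0,0,-0.6],[0.72,0,0,1,0,0,0],[0.72,0,0,1,0,0,0],[0.72,0,0,1,0,0,0],[0.72,0,0,1,0,0,0],[0.72,0,0,1,0,0,0],[0.72,0,0,1,0,0,0],[0.72,0,0,0.5,0,0,0],[0.72,0,0,0,0,0,0],[0.72,0,0,0,0,0,0]]]' >/dev/null; python3 st.py
python3 -m crank '[[[0.72,0,0,0.25,0,0,0],[0.72,0,0,0.25,0,0,0],[0.72,0,0,0,0,0,0],[0.72,0,0,0,0,0,0]]]' >/dev/null; python3 st.py
```

```text
t 33.6 tcp [543.7  81.3  70.7] yaw 95.43 tilt 0.04 F [-0.1 -0.2  0. ] M [-0.074 -0.098 -0.049] gap 62.8 q [-0.06  0.65  1.74  0.    0.75 -0.15]
t 34.0 tcp [543.3  80.7  56.5] yaw 95.39 tilt 0.01 F [-0.4 -0.4 -1.3] M [-0.004 -0.084 -0.014] gap 62.5 q [-0.06  0.68  1.75  0.    0.71 -0.15]
```

No contact force, so I'll close at 25 N, then lift a little and check.

```bash

python3 -m crank '[[[0,0,0,0,0,0,0],[0,0,0,0,0,0,0],[0,0,0,0,0,0,0],[0,0,0,0,0,0,0],[0,0,0,0,0,0,0]]]' 25 >/dev/null; python3 st.py
python3 -m crank '[[[0,0,0,-0.3,0,0,0],[0,0,0,-0.7,0,0,0],[0,0,0,-1,0,0,0],[0,0,0,-1,0,0,0],[0,0,0,0,0,0,0],[0,0,0,0,0,0,0]]]' >/dev/null; python3 st.py
```

```text
t 34.5 tcp [543.4  80.7  56.6] yaw 95.39 tilt 0.03 F [-0.5 -0.3  1.3] M [-0.048  0.01  -0.053] gap 50.9 q [-0.06  0.68  1.75 -0.    0.71 -0.15]
t 35.1 tcp [543.4  80.8 147.1] yaw 95.39 tilt 0.08 F [-0.2 -1.1 -1. ] M [-0.018 -0.075 -0.037] gap 51.2 q [-0.06  0.53  1.7  -0.    0.91 -0.15]
```

```bash

python3 -m crank '[[[0,-0.25,0,0,0,0,-0.5],[0,-1,0,0,0,0,-0.53],[0,-1,0,0,0,0,0],[0,-1,0,0,0,0,0],[0,-1,0.04,0,0,0,0],[0,-1,0,0,0,0,0],[0,-1,0,0,0,0,0],[0,-1,0,0,0,0,0],[0,0,0,1,0,0,0],[0,0,0,1,0,0,0],[0,0,0,1,0,0,0],[0,0,0,0,0,0,0]]]' >/dev/null; python3 st.py
```

```text
t 36.3 tcp [ 574.1 -132.1   50.9] yaw 99.48 tilt 0.74 F [-0.7  0.4 -1.3] M [-0.004 -0.118  0.03 ] gap 50.6 q [-0.42  0.72  1.64 -0.    0.79 -0.58]
```

```bash

python3 -m crank '[[[0,0,0,0,0,0,0],[0,0,0,0,0,0,0]]]' >/dev/null; python3 st.py
python3 -m crank '[[[0,0,0,0.35,0,0,0],[0,0,0,0.35,0,0,0],[0,0,0,0,0,0,0],[0,0,0,0,0,0,0]]]' >/dev/null; python3 st.py
```

```text
t 36.5 tcp [ 579.5 -134.    57.2] yaw 99.52 tilt 0.09 F [ 0.2 -0.5  0. ] M [-0.03  -0.117 -0.004] gap 51.2 q [-0.41  0.71  1.64  0.    0.79 -0.58]
t 36.9 tcp [ 578.5 -133.6   35. ] yaw 99.51 tilt 0.05 F [-0.2 -1.1 -0.7] M [ 0.021 -0.125  0.05 ] gap 50.9 q [-0.42  0.75  1.64  0.    0.75 -0.58]
```

```bash

python3 -m crank '[[[0,0,0,0.13,0,0,0],[0,0,0,0.13,0,0,0],[0,0,0,0,0,0,0],[0,0,0,0,0,0,0]]]' >/dev/null; python3 st.py
python3 -m crank '[[[0.72,0,0,0,0,0,0],[0.72,0,0,0,0,0,0],[0.72,0,0,0,0,0,0],[0.72,0,0,-0.5,0,0,0],[0.72,0,0,-1,0,0,0],[0.72,0,0,-1,0,0,0],[1,0,0,-1,0,0,0],[1,0,0,-1,0,0,0],[1,0,0,-1,0,0,0],[1,0.5,0,-1,0,0,0],[1,1,0,-1,0,0,0],[1,1,0,-0.9,0,0,0]]]' >/dev/null
python3 -m crank '[[[1,1,0,0,0,0,0.5],[1,1,0,0,0,0,0.5],[1,1,0,0,0,0,0.5],[1,1,0,0,0,0,0],[1,0,0,0,0,0,0],[1,0,0,0,0,0,0]]]' >/dev/null; python3 st.py
python3 - <<'E'
from seg import *
im,c=snap('wrist','w4'); 
for o in casts(im,c,60): print(*o)
im,c=snap('top','t4')
E
```

```text
t 37.3 tcp [ 578.7 -133.8   27.4] yaw 99.51 tilt 0.02 F [ 0.9  0.3 -1.2] M [ 0.017 -0.132  0.057] gap 50.7 q [-0.42  0.76  1.65  0.    0.74 -0.58]
t 39.1 tcp [552.6  59.7 280.6] yaw 93.62 tilt 0.08 F [ 0.2 -0.5  0.4] M [-0.007 -0.093  0.022] gap 87.0 q [-0.09  0.37  1.54 -0.    1.23 -0.16]
whi [ 471.8 -169.6] 97.9 [ 45.3 115.1] [ 466.5 -172.6]
whi [539.4 -67.7] -86.1 [ 50.6 160.1] [544.2 -66.3]
whi [262.1 -39.7] 94.0 [59.1 76.2] [268.  -45.8]
whi [536.7 159.3] -1.5 [49.8 68.5] [535.1 158.8]
whi [205.6 191.2] -90.5 [112.5 186.1] [217.3 192.9]
whi [493.4 239.3] 4.3 [49.3 64.9] [491.3 240.9]
```

View pics/w4.png

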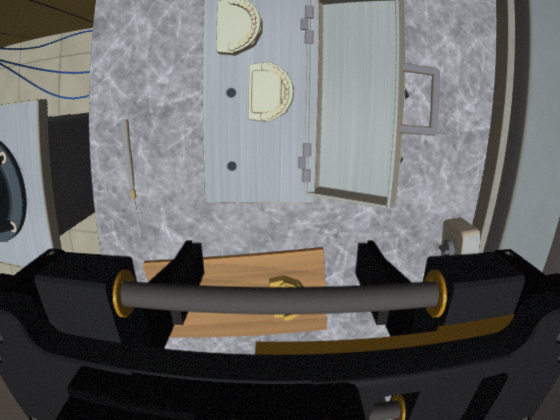

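The yellow cast is on the board, near (285,290) in the wrist view. Now the middle white cast at (537.2,159.6).

```bash

python3 -m crank '[[[0.72,0.34,-0.46,0,0,0,0.65],[0.72,1,0,0,0,0,0],[0.72,1,0,0.5,0,0,0],[0.72,1,0,1,0,0,0],[0.72,0,0,1,0,0,0],[0.72,0,0,1,0,0,0],[0.72,0,0,1,0,0,0],[0.72,0,0,1,0,0,0],[0.72,0,0,1,0,0,0],[0.72,0,0,0.5,0,0,0],[0.72,0,0,0,0,0,0],[0.72,0,0,0,0,0,0]]]' >/dev/null; python3 st.py
python3 -m crank '[[[0.72,0,0,0.25,0,0,0],[0.72,0,0,0.25,0,0,0],[0.72,0,0,0,0,0,0],[0.72,0,0,0,0,0,0]]]' >/dev/null; python3 st.py
```

```text
t 40.4 tcp [537.6 157.8  69.7] yaw 90.83 tilt 0.01 F [ 1.  -0.7 -0.3] M [ 0.027 -0.103  0.037] gap 62.3 q [ 0.09  0.66  1.72 -0.    0.76  0.07]
t 40.8 tcp [536.9 158.7  54.6] yaw 90.92 tilt 0.0 F [-0.2  0.5  0. ] M [-0.042 -0.108 -0.013] gap 62.8 q [0.09 0.69 1.73 0.   0.73 0.07]
```

```bash

python3 -m crank '[[[0,0,0,0,0,0,0],[0,0,0,0,0,0,0],[0,0,0,0,0,0,0],[0,0,0,0,0,0,0],[0,0,0,0,0,0,0],[0,0,0,-0.3,0,0,0],[0,0,0,-0.7,0,0,0],[0,0,0,-1,0,0,0],[0,0,0,-1,0,0,0],[0,0,0,0,0,0,0],[0,0,0,0,0,0,0]]]' 25 >/dev/null; python3 st.py
```

```text
t 41.9 tcp [537.1 158.6 145.3] yaw 90.91 tilt 0.09 F [-0.6 -0.2 -1.1] M [-0.023 -0.103  0.024] gap 51.4 q [ 0.09  0.54  1.67 -0.    0.92  0.07]
```

```bash

python3 -m crank '[[[0,0,0,0,0,0,-0.72],[0,0,0,0,0,0,-0.72],[0,0,0,0,0,0,-0.71],[0,-0.9,-0.3,0,0,0,0],[0,-0.98,-0.3,0,0,0,0],[0,-0.99,-0.3,0,0,0,0],[0,-1,-0.3,0,0,0,0],[0,-1,-0.3,0,0,0,0],[0,-1,-0.3,0,0,0,0],[0,-1,-0.3,0,0,0,0],[0,-1,-0.3,0,0,0,0],[0,-1,-0.3,0,0,0,0]]]' >/dev/null
python3 -m crank '[[[0,-0.97,-0.3,0,0,0,0],[0,0,0,1,0,0,0],[0,0,0,1,0,0,0],[0,0,0,1,0,0,0],[0,0,0,0,0,0,0],[0,0,0,0,0,0,0],[0,0,0,0,0,0,0]]]' >/dev/null; python3 st.py
```

```text
t 43.8 tcp [ 497.5 -147.5   55.3] yaw 99.53 tilt 0.07 F [ 0.6  0.1 -1.1] M [-0.032 -0.114 -0.013] gap 51.4 q [-0.5   0.65  1.83  0.    0.65 -0.67]
```

```bash

python3 -m crank '[[[0,0,0,0.35,0,0,0],[0,0,0,0.35,0,0,0],[0,0,0,0.15,0,0,0],[0,0,0,0.14,0,0,0],[0,0,0,0,0,0,0],[0,0,0,0,0,0,0]]]' >/dev/null; python3 st.py
python3 -m crank '[[[0.7,0,0,0,0,0,0],[0.7,0,0,0,0,0,0],[0.7,0,0,0,0,0,0],[0.7,0,0,-0.5,0,0,0],[0.7,0,0,-1,0,0,0],[0.7,0,0,-1,0,0,0],[1,0,0,-1,0,0,0],[1,0,0,-1,0,0,0],[1,0,0,-1,0,0,0],[1,0.5,0,-1,0,0,0],[1,1,0,-1,0,0,0],[1,1,0,-1,0,0,0]]]' >/dev/null
python3 -m crank '[[[1,1,0.3,0,0,0,0.5],[1,1,0.3,0,0,0,0.5],[1,1,0.3,0,0,0,0.5],[1,1,0,0,0,0,0],[1,1,0,0,0,0,0],[1,0,0,0,0,0,0],[1,0,0,0,0,0,0]]]' >/dev/null; python3 st.py
python3 - <<'E'
from seg import *
im,c=snap('wrist','w5'); 
for o in casts(im,c,60,(150,0,400,240)): print(*o)
E
```

```text
t 44.4 tcp [ 497.  -147.4   24.7] yaw 99.51 tilt 0.01 F [ 0.1 -0.7 -0.4] M [-0.015 -0.079  0.002] gap 51.3 q [-0.5   0.71  1.84  0.    0.59 -0.67]
t 46.3 tcp [495.6  79.6 279.8] yaw 93.62 tilt 0.03 F [ 0.7 -1.  -0.3] M [-0.064 -0.079  0.017] gap 87.0 q [-0.06  0.29  1.66 -0.    1.19 -0.13]
whi [494.8 240.7] -173.5 [50.3 68.7] [498.3 240.7]
```

View pics/w5.png

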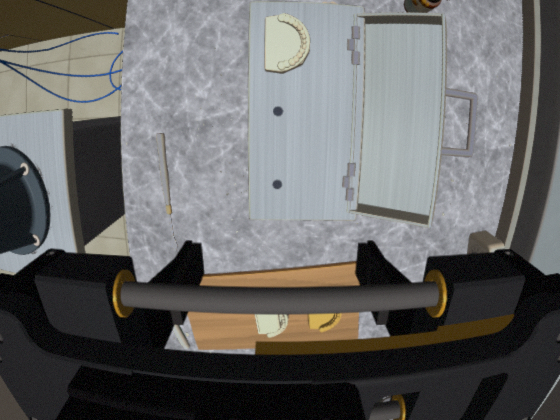

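The wrist view shows the yellow and one white cast side by side on the board. The last white cast is at (288,43), world (495,241).

```bash

python3 -m crank '[[[0.75,0.35,0.38,0,0,0,-0.1],[0.75,1,0,0,0,0,0],[0.75,1,0,0,0,0,0],[0.75,1,0,0.5,0,0,0],[0.75,1,0,1,0,0,0],[0.75,1,0,1,0,0,0],[0.75,0,0,1,0,0,0],[0.75,0,0,1,0,0,0],[0.75,0,0,1,0,0,0],[0.75,0,0,1,0,0,0],[0.75,0,0,0.5,0,0,0],[0.75,0,0,0,0,0,0]]]' >/dev/null; python3 st.py
python3 -m crank '[[[0.75,0,0,0.25,0,0,0],[0.75,0,0,0.27,0,0,0],[0.75,0,0,0,0,0,0],[0.75,0,0,0,0,0,0]]]' >/dev/null; python3 st.py
python3 -m crank '[[[0,0,0,0,0,0,0],[0,0,0,0,0,0,0],[0,0,0,0,0,0,0],[0,0,0,0,0,0,0],[0,0,0,0,0,0,0],[0,0,0,-0.3,0,0,0],[0,0,0,-0.7,0,0,0],[0,0,0,-1,0,0,0],[0,0,0,-1,0,0,0],[0,0,0,0,0,0,0],[0,0,0,0,0,0,0]]]' 25 >/dev/null; python3 st.py
```

```text
t 47.55 tcp [495.8 239.4  67.2] yaw 93.83 tilt 0.27 F [-1.  -0.  -0.5] M [-0.065 -0.073  0.04 ] gap 65.5 q [0.25 0.66 1.74 0.   0.75 0.18]
t 47.95 tcp [496.7 240.1  54.6] yaw 93.9 tilt 0.04 F [-1.3  0.5 -0. ] M [-0.004 -0.156  0.059] gap 65.2 q [0.25 0.68 1.75 0.   0.71 0.18]
t 49.05 tcp [496.7 240.1 144.9] yaw 93.91 tilt 0.1 F [-0.2 -0.4 -1.2] M [ 0.062 -0.065  0.008] gap 51.6 q [ 0.25  0.53  1.69 -0.    0.91  0.18]
```

```bash

python3 -m crank '[[[0,0,0,0,0,0,-0.7],[0,0,0,0,0,0,-0.7],[0,-0.98,-0.38,0,0,0,0],[0,-0.98,-0.38,0,0,0,0],[0,-0.98,-0.38,0,0,0,0],[0,-0.98,-0.38,0,0,0,0],[0,-0.98,-0.38,0,0,0,0],[0,-0.98,-0.38,0,0,0,0],[0,-0.98,-0.38,0,0,0,0],[0,-0.98,-0.38,0,0,0,0],[0,-0.98,-0.38,0,0,0,0],[0,-0.98,-0.38,0,0,0,0]]]' >/dev/null
python3 -m crank '[[[0,-0.98,-0.38,0,0,0,0],[0,-0.98,-0.38,0,0,0,0],[0,-0.98,-0.39,0,0,0,0],[0,0,0,0.8,0,0,0],[0,0,0,1,0,0,0],[0,0,0,0,0,0,0],[0,0,0,0,0,0,0],[0,0,0,0,0,0,0]]]' >/dev/null; python3 st.py
```

```text
t 51.05 tcp [ 413.3 -161.4   90.7] yaw 99.54 tilt 0.03 F [ 0.4  0.9 -0.6] M [ 0.049 -0.119 -0.02 ] gap 51.3 q [-0.63  0.53  2.    0.    0.61 -0.79]
```

Down 66 mm to TCP 24.7, release, lift, retreat and verify.

```bash

python3 -m crank '[[[0,0,0,0.7,0,0,0],[0,0,0,0.7,0,0,0],[0,0,0,0.4,0,0,0],[0,0,0,0.25,0,0,0],[0,0,0,0.15,0,0,0],[0,0,0,0,0,0,0],[0,0,0,0,0,0,0]]]' >/dev/null; python3 st.py
python3 -m crank '[[[0.7,0,0,0,0,0,0],[0.7,0,0,0,0,0,0],[0.7,0,0,0,0,0,0],[0.7,0,0,-0.5,0,0,0],[0.7,0,0,-1,0,0,0],[0.7,0,0,-1,0,0,0],[1,0,0,-1,0,0,0],[1,0,0,-1,0,0,0],[1,0,0,-1,0,0,0],[1,0,0,-1,0,0,0],[1,-1,0,-1,0,0,0],[1,-1,0,-1,0,0,0]]]' >/dev/null
python3 -m crank '[[[1,-1,0,0,0,0,0],[1,-1,0.5,0,0,0,0],[1,-1,0.5,0,0,0,0],[1,-1,0.5,0,0,0,0],[1,-1,0.5,0,0,0,0],[1,-0.5,0,0,0,0,0],[1,0,0,0,0,0,0],[1,0,0,0,0,0,0]]]' >/dev/null; python3 st.py
python3 - <<'E'
from seg import *
im,c=snap('wrist','w6')
im2,ct=snap('top','t6')
bc=np.array([496.6,-147.6]); u=np.array([.9862,.1656]); v=np.array([-.1656,.9862])
for o in casts(im,c,32): print(o[0],'board xy',((o[1]-bc)@u).round(1),((o[1]-bc)@v).round(1),*o[1:])
E
```

```text
t 51.75 tcp [ 413.6 -161.7   24.9] yaw 99.53 tilt 0.09 F [-0.7 -0.3 -1.2] M [-0.    -0.118  0.008] gap 51.3 q [-0.63  0.67  2.03  0.    0.44 -0.79]
t 53.75 tcp [ 508.3 -372.3  278.7] yaw 99.49 tilt 0.17 F [ 0.2  1.3 -0.5] M [ 0.003 -0.083 -0.018] gap 87.0 q [-0.81  0.48  1.35  0.    1.31 -0.98]
yel board xy 85.7 -12.1 [ 583.1 -145.3] -73.9 [36.5 56.9] [ 580.2 -143.9]
whi board xy -394.5 -207.2 [ 141.9 -417.3] -3.4 [278.4 474.1] [ 129. -392.]
whi board xy -0.5 -34.3 [ 501.8 -181.5] 101.0 [ 87.  272.1] [ 484.8 -186.2]
```

View pics/w6.png

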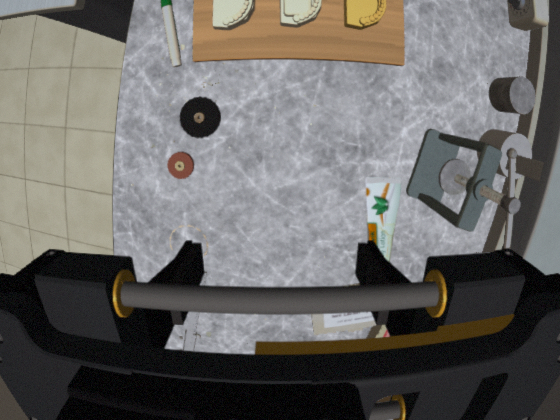

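View pics/t6.png

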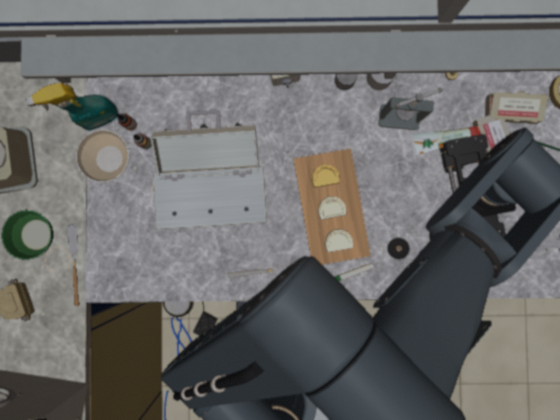

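All three casts stand on the board teeth up, at (326,176), (333,207) and (340,241). The lid is open and the flask is empty, so I'm handing in.

```bash
python3 -c "
from station import arm
print(arm.job_done())"
```

```text
the job is handed in; nothing more can be done
None
```

The job is handed in but no verdict came back: all three bolts were turned to their end stops, the lid stays open by itself, and the final pictures show all three casts teeth up and apart on the board.

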